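# Feed a plinth blank through a carver's guide jig with a push stick

### The job

Pick up the push stick by its red grip and with its nose feed the small plinth blank along the jig's guide channel until the orange spring catch has snapped shut behind it and you feel the spring-backed end stop; press the blank home there with about 12 N for half a second, never pushing on it with more than 20 N. Touch the blank only with the stick. Then draw the stick out and set it down flat on its sole on the bench, off the jig, leaving the carved figure, the gouge and the brush where they are.

Things in the scene. Friction and masses are not known exactly. Their poses are not given: they have to be found in the camera images.
- stick_grip (a point): Centre of the red grip of the loose push stick, which stands on its flat sole on the bench; x points along the stick to its nose, z up. The grip is a block 36 long, 22 wide, 56 high; this point is on its middle line, 30 above the sole. A pale bar 8 wide, 12 high runs at sole level from the grip to the nose. 130 g, centre of mass about 13 ahead of this point.
- stick_nose (a point): Middle of the flat black nose face of the push stick, 169 ahead of the grip's middle and 6 above the sole level; same axes as stick_grip.
- blank_center (a point): Centre of the loose pale wooden plinth blank, 50 long (x, roughly the feed direction), 28 wide, 20 high, about 35 g. It lies on the jig's board before the channel, between or just short of the flared walls; push it on the end face that looks away from the channel.
- jig: Fixed guide jig. Origin on the bench (z = 0) under the middle of the channel's mouth; x is the feed direction along the middle of the channel, y to its left, z up. Its plywood board has its top 12 above the bench and reaches from x = -100 to 205 and y = -56 to 44. From x = 0 runs a straight channel 29.5 wide between fences whose tops are 34 above the bench.
- mouth (a point): Middle of the channel's mouth at board level (jig x = 0, y = 0, 12 above the bench), axes as the jig. From x = -42 to 0 flared walls, as high as the fences, inside about 55 wide at their outer end, lead into it. An aluminium stop unit, with the orange catch and the end stop, is clamped on the right of the channel at a setting that differs each time and is not measured: find it by feel.
- catch (a joint): Orange spring catch on the right of the channel (rad): 0 shut, its tip 7 into the channel; positive pushed aside. The tip stands somewhere from jig x = 85 to 110; its ramp begins 42 before. The passing blank swings it aside (over 0.1; a few N of drag). It springs back to 0 behind the blank 2.5 before the blank meets the black stop, which is spring-backed: 3.5 N per mm, 8 of travel.
- figure (a point): Middle of the carved seated wooden figure, 138 high, 84 across, standing loose on the bench: leave alone.
- gouge (a point): Middle of a loose gouge with dark handle, 200 long, 27 thick, lying on the bench: leave alone.
- brush (a point): Middle of a loose flat brush, about 198 long, 34 wide, 12 high, lying on the bench: leave alone.
Not all that is in view belongs to the job. There is more than one size of the part that bears stick_grip; the job needs the larger.

How it is judged:
By the outcome, as a careful person would: the job done as asked, in the order asked, and still so for the second after the job is handed in, with the robot touching nothing.
It also fails if it takes over 64 s, if anything falls off the work surface, if the arm or the gripper's body presses on something with over 40 N, if the wrist force passes 120 N, or if a joint passes its speed limit or range.

### The arm

A 6-joint arm with a two-finger parallel gripper is mounted at the origin on the work surface. World frame = base frame: x ahead of the robot, y to its left, z up, the work surface at z = 0. Lengths are in m, angles in rad, forces in N, time in s.
With the tool pointing down it reaches from about 0.325 to 0.775 m from the base axis. Payload 9.3 kg.
Tool frame: the origin (TCP) lies at the very end of the fingers, on their centre line; the grasp point (between the pads) lies 19 mm behind it (robot.hold_point_z is the distance from the TCP to the grasp point, in m); z points along the fingers, x is the direction in which the jaws open and shut, and the axes are right-handed (so a half turn about z gives the same grasp; the last joint's range is limited). The gripper opens to 85 mm and grips with 20 to 120 N. Pads are 22 mm wide; open, the fingers measure 114 mm over their backs; the gripper's body (76 mm by 85 mm) begins 54 mm behind the grasp point. The pads swing forward as they close: fully open they stand 13 mm farther back than shut.
Start: joints at [1.107, 0.259, 0.021, 1.334, 0, 1.418], TCP at [0.168, 0.524, 0.231] pointing down, gripper open.
Joint ranges: [-3.04, 3.04], [-0.91, 1.82], [-1.04, 1.36], [-1.92, 1.95], [-1.52, 1.45], [-3.14, 3.14]. Speed limits (rad/s): [2.22, 2.22, 2.79, 3.14, 3.14, 3.14].

### API

Orientations are given as a unit quaternion [x, y, z, w].
In Python, from rig import sensors, imaging, robot, nets gives the robot as it stands.
- The arm moves only by the tool move_arm, never from a script. Its argument "rows" is a list of rows, each a list of 3 entries, a list of its own where there are three numbers: the gripper's target within -1 to 1 (shut at 1, half-way at 0, fully open at -1), then the shift along the world's x, y, z as a fraction of full scale, then the turn about the world's z as a fraction of full scale. A call has 1 to 20 rows; each row is the pose to reach, as a shift and turn from the pose commanded when the call began, turning the shorter way round; what a row does not reach only later rows make up. Full scale, the value 1, is 400 mm for a shift and 180 degrees for a turn. A row lasts 1/12 s, in which the tool goes at most 41.7 mm and 7.16 degrees, less where a joint would pass 70% of its speed; a pose out of reach is approached as far as the arm can. A call with a number of a shift or a turn outside -1 to 1 is refused whole. A call with a gripper value outside its range is refused whole. The fingers move at their own pace and stop on an object; "grip_force" is the grip in N (left out, the last holds). Time passes only in rows, so rows that repeat a pose let the fingers close. It gives the time, the measured TCP pose, the force and the opening at its end, in the units of the state.
- sensors.read_state(): the state, without advancing time (a new reading comes with each control period).
- imaging.camera(name): name is "scene" or "top"; returns a dict with "image" (420x560x3 uint8, red, green, blue), "fx", "fy", "cx", "cy" (pixels), "k1" (the pictures are not rectified: a ray, as slopes to the right and down, at radius r is drawn at 1 + k1 r^2 times it, then the intrinsics apply), "rvec" (rotation vector, rad) and "tvec" (3), from world to camera coordinates, as OpenCV has them. Camera axes: x right, y down, z forward; pixel columns grow to the right and rows downward; lengths in m; the calibration is good to about 2 mm. A picture is of the moment at which its call begins. There is no depth.
- robot.hand_in(): hands the job in, once; it reports no verdict.
Trained networks look in the newest picture that a camera, given by its name, has taken for a name from the list of things; names that differ only in an ending like _2 or _b are one class to them, and where a whole thing is asked for, a point or a joint stands for the part that bears it (a point fixed in the world has none). Each returns a list of dicts, best first, with "confidence" (0 to 1); they miss things now and then, are a little off and sometimes report something else, mostly with a low value. They report only what shows in the picture. A call takes as long as a camera call. They do not tell look-alikes from the thing itself.
- nets.search_frame(name, camera): "bbox" ([left, top, width, height] as shares, 0 to 1, of the picture: columns of its width, rows of its height, round what is visible of it).
- nets.trace(name, camera): "region" (420x560 bool, what is visible of it) and "bbox" ([left, top, width, height] as shares, 0 to 1, of the picture: columns of its width, rows of its height, round what is visible of it).
- nets.tip_of(name, camera): "position" ([row, column] as shares, 0 to 1, of the picture: columns of its width, rows of its height: a listed point, or the origin of a listed thing).
The state is a dict: "time": time; "q": joint angles; "joint_vel": joint speeds; "effort": joint torques, N m; "ee_pos": TCP position; "tcp_rot": TCP orientation; "ft_force": force on the tool from outside, world axes, zero at the start; "wrist_torque": the same for the moment, N m; "gripper_width": opening from 0.0 (shut) to 1.0 (fully open).
Only numpy, scipy, OpenCV 4.12 (cv2) and the standard library are available. Lean on these libraries where they do the work, as an engineer would, in place of code of your own. Each camera call takes 0.05 s, during which the arm holds its last target.

## Working session

There is one attempt and no reset: what is moved stays moved. The work goes in short steps, Python scripts to look and compute and a tool call to move; the robot and the scene stay as the last step left them, time stands still between calls to the robot, and variables do not carry over. Pictures are saved under pics/ and viewed, and the job is handed in when it is done.

Besides the shell and the picture viewer there is one more tool, called after ">>>" by a JSON object that holds its "fn" and its "kwargs", one argument or row to a line. move_arm: Moves the arm, as the interface text tells. Its arguments: {"type":"object","properties":{"rows":{"type":"array","items":{"type":"array"}},"grip_force":{"type":"number"}},"required":["rows"]}

```bash
ls; mkdir -p pics; python3 - <<'E'
from rig import sensors, imaging, robot, nets
import cv2
for n in ("scene","top"):
    c=imaging.camera(n)
    cv2.imwrite(f"pics/{n}0.png",c["image"][:,:,::-1])
    print(n,{k:v for k,v in c.items() if k!="image"})
print(sensors.read_state())
E
```

```text
pics
scene {'fx': 396.8736214539882, 'fy': 396.8736214539882, 'cx': 278.6553132969461, 'cy': 214.07803926094053, 'k1': -0.04067428626897613, 'rvec': array([ 1.5690883 ,  1.73716875, -0.89654751]), 'tvec': array([ 0.12060762, -0.24664048,  1.58153373])}
top {'fx': 421.3620666220145, 'fy': 421.3620666220145, 'cx': 280.58760312234057, 'cy': 205.17326493270122, 'k1': 0.017289712634827897, 'rvec': array([ 2.10251443, -2.16251664,  0.17178855]), 'tvec': array([-0.05579594,  0.5609763 ,  1.07396931])}
{'time': 0.1, 'q': array([ 1.10737126e+00,  2.59126391e-01,  2.08346310e-02,  1.33371884e+00,
       -2.74896327e-06,  1.41819789e+00]), 'joint_vel': array([ 0.00017306, -0.00103442,  0.00145927, -0.00160636, -0.00022368,
        0.00105982]), 'effort': array([ 6.78509343e-03, -5.56695020e+01,  3.45070517e+01,  1.16755319e-02,
       -9.61218211e-05,  1.56548089e-05]), 'ee_pos': array([0.16810145, 0.52340674, 0.23073061]), 'tcp_rot': array([ 8.08036285e-01,  5.89132407e-01, -5.38627245e-04,  2.80175805e-04]), 'ft_force': array([ 0.69356183, -0.57777765, -0.41937796]), 'wrist_torque': array([-0.02822655, -0.04540426,  0.0351223 ]), 'gripper_width': 1.002451567050425}
```

View pics/scene0.png

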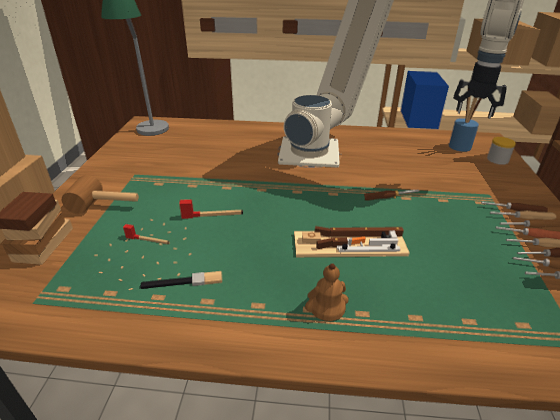

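View pics/top0.png

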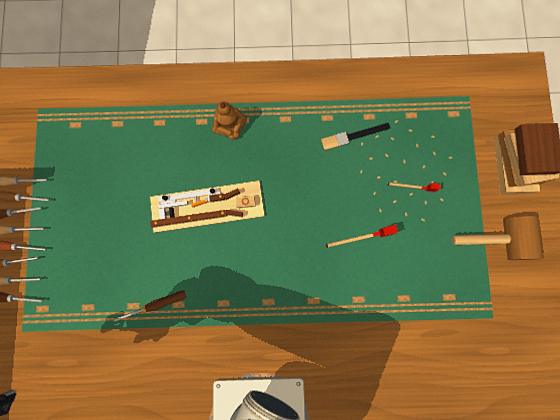

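The top view shows two red-gripped sticks. The large one has its grip at (388,231) and nose at (327,246); the small one has its grip at (432,187). The jig is around (207,206), with the blank at its right end (248,200), so the feed runs left in the image (about +y). The figure is at (228,120), the brush at (355,137) and the gouge at (160,302).
Candidates for stick_grip are (388,231) and (432,187). I'll take the larger, (388,231), and check it in a close crop.

```bash
cat > h.py <<'E'
from rig import sensors, imaging, robot, nets
import cv2, numpy as np
class Cam:
    def __init__(s,n):
        c=imaging.camera(n); s.n=n; s.im=c["image"]; s.c=c
        s.K=np.array([[c["fx"],0,c["cx"]],[0,c["fy"],c["cy"]],[0,0,1.]]); s.d=np.array([c["k1"],0,0,0.])
        s.R=cv2.Rodrigues(c["rvec"])[0]; s.t=np.array(c["tvec"])
    def w(s,px,z):
        px=np.array(px,float).reshape(-1,1,2)
        u=cv2.undistortPoints(px,s.K,s.d).reshape(-1,2)
        r=np.c_[u,np.ones(len(u))]@s.R; o=-s.R.T@s.t
        return o+r*((z-o[2])/r[:,2])[:,None]
    def p(s,X):
        return cv2.projectPoints(np.array(X,float).reshape(-1,1,3),s.c["rvec"],s.t,s.K,s.d)[0].reshape(-1,2)
    def crop(s,x,y,w,h,k,f,draw=None):
        im=cv2.resize(s.im[y:y+h,x:x+w,::-1],None,fx=k,fy=k,interpolation=cv2.INTER_CUBIC)
        if draw is not None:
            for q in draw: cv2.circle(im,(int((q[0]-x+.5)*k),int((q[1]-y+.5)*k)),2,(255,0,255),-1)
        cv2.imwrite("pics/"+f,im)
E
python3 - <<'E'
from h import *
t=Cam("top"); t.crop(310,170,145,90,5.4,"sticks1.png"); t.crop(140,170,140,75,5.6,"jig1.png")
s=Cam("scene"); s.crop(110,185,150,75,5.2,"sc_st.png"); s.crop(285,215,130,50,6,"sc_jig.png")
for c in (t,s):
  for n in ("stick_grip","stick_nose","blank_center","jig","mouth","figure","gouge","brush"):
    for r in nets.tip_of(n,c.n):
        px=[r["position"][1]*560,r["position"][0]*420]; z={"stick_grip":.03,"stick_nose":.006,"blank_center":.022,"mouth":.012,"figure":.069}.get(n,0)
        print(c.n,n,round(r["confidence"],2),np.round(px,1),c.w(px,z)[0].round(4))
E
```

```text
top stick_grip 0.74 [392.1 230.2] [ 0.4858 -0.3665  0.03  ]
top stick_grip 0.55 [430.1 187.8] [ 0.598  -0.4769  0.03  ]
top stick_nose 0.73 [387.5 185.5] [ 0.6126 -0.369   0.006 ]
top stick_nose 0.63 [322.3 248.6] [ 0.4436 -0.181   0.006 ]
top blank_center 0.51 [243.9 200.5] [0.579  0.0281 0.022 ]
top jig 0.74 [225.  206.6] [0.5674 0.0826 0.    ]
top mouth 0.72 [228.7 203.1] [0.5748 0.0708 0.012 ]
top figure 0.84 [225.2 112.7] [0.8131 0.0711 0.069 ]
top figure 0.27 [223.2 205.4] [0.5591 0.0778 0.069 ]
top gouge 0.72 [147.9 308.7] [0.298  0.2891 0.    ]
top brush 0.89 [354.7 133.6] [ 0.7672 -0.2879  0.    ]
scene stick_grip 0.93 [185.3 205.3] [ 0.4672 -0.3624  0.03  ]
scene stick_grip 0.49 [129.9 230. ] [ 0.6054 -0.4814  0.03  ]
scene stick_nose 0.82 [242.1 208.7] [ 0.4321 -0.1937  0.006 ]
scene stick_nose 0.56 [166.4 244.2] [ 0.6269 -0.3721  0.006 ]
scene blank_center 0.66 [313.5 233.6] [0.5561 0.0316 0.022 ]
scene blank_center 0.63 [185.3 206.6] [ 0.4627 -0.3648  0.022 ]
scene jig 0.62 [332.7 242. ] [0.5605 0.087  0.    ]
scene mouth 0.58 [328.8 240.5] [0.5699 0.075  0.012 ]
scene figure 0.63 [331.1 285.8] [0.8026 0.0747 0.069 ]
scene figure 0.17 [179.2 280.6] [ 0.8225 -0.2662  0.069 ]
scene gouge 0.52 [395.4 193.7] [0.2793 0.3012 0.    ]
scene brush 0.74 [180.3 282.9] [ 0.7629 -0.2916  0.    ]
```

View pics/sticks1.png

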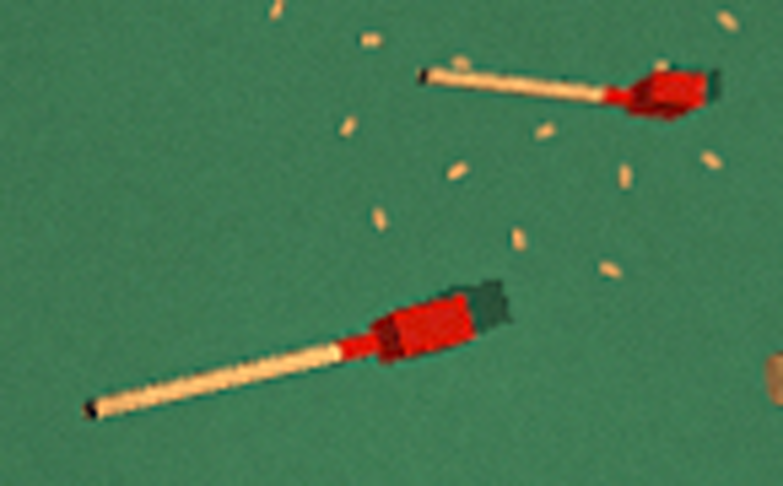

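View pics/jig1.png

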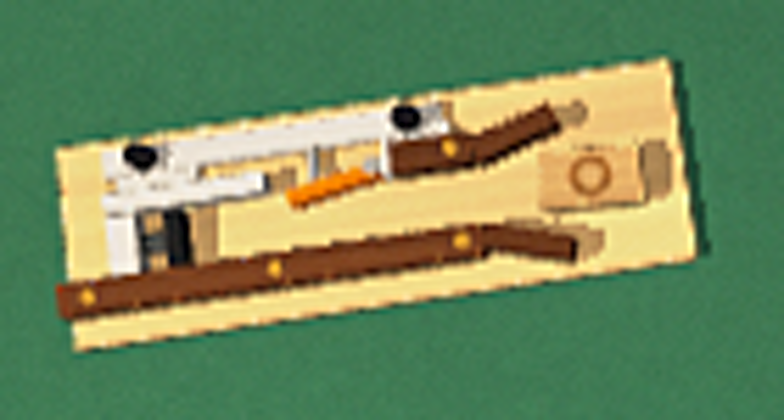

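View pics/sc_st.png

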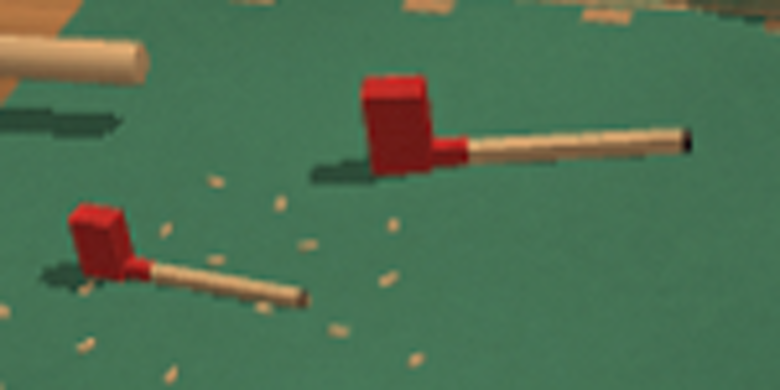

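View pics/sc_jig.png

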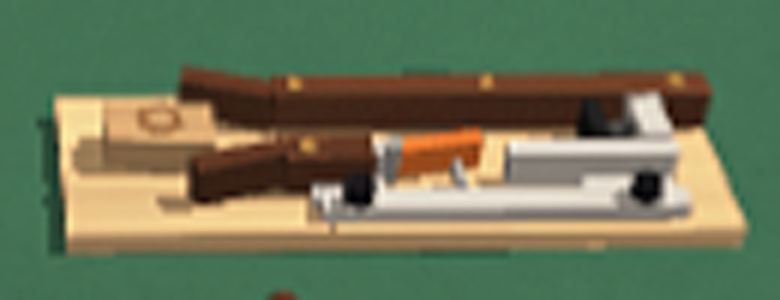

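The crop confirms it. The larger stick has its grip at crop (430,325) and a long bar with a black nose at (90,410). Now I'll fit the poses from corners seen in both cameras.

```bash
cat > fit.py <<'E'
from h import *
from scipy.optimize import least_squares
def fit(obs,x0,label):
    # obs: list of (cam, crop off, k, [(local xyz mm, crop px)])
    def model(p,X):
        c,s=np.cos(p[2]),np.sin(p[2]); X=np.array(X,float)/1000
        return np.c_[p[0]+c*X[:,0]-s*X[:,1],p[1]+s*X[:,0]+c*X[:,1],X[:,2]]
    def res(p):
        out=[]
        for cam,o,k,l in obs:
            q=np.array([m for _,m in l],float)/k+np.array(o)-.5
            out.append((cam.p(model(p,[X for X,_ in l]))-q).ravel())
        return np.concatenate(out)
    r=least_squares(res,x0,loss="soft_l1"); print(label,r.x.round(4),"deg",np.degrees(r.x[2]).round(2),"res px",res(r.x).reshape(-1,2).round(2).tolist()); return r.x,model
E
cat > meas.py <<'E'
from fit import *
t=Cam("top"); s=Cam("scene")
T=lambda o,k,l:(t,o,k,l); S=lambda o,k,l:(s,o,k,l)
jt=T((140,170),5.6,[((205,-56,12),(57,150)),((-100,-56,12),(668,60)),((-100,44,12),(695,260)),((205,44,12),(75,352))])
js=S((285,215),6,[((-100,44,12),(55,97)),((-100,-56,12),(68,235)),((205,-56,12),(747,232))])
for n,o in (("jig top",[jt]),("jig sc",[js]),("jig",[jt,js])): J,m=fit(o,[.57,.08,1.45],n)
def tojig(P):
    c,sn=np.cos(J[2]),np.sin(J[2]); d=np.array(P)[:,:2]-J[:2]; return np.c_[d@[c,sn],d@[-sn,c]]*1000
bt=T((140,170),5.6,[((25,-14,32),(540,150)),((-25,-14,32),(640,145)),((-25,14,32),(645,203)),((25,14,32),(541,210))])
B,_=fit([bt],[.58,.03,1.45],"blank"); print("blank in jig",tojig([B[:2]]),np.degrees(B[2]-J[2]))
gt=T((310,170),5.4,[((169,0,6),(88,410)),((18,11,56),(408,362)),((-18,11,56),(478,341)),((-18,-11,56),(464,293)),((18,-11,56),(391,315))])
gs=S((110,185),5.2,[((169,0,6),(687,142)),((18,11,56),(422,77)),((-18,11,56),(363,77)),((18,-11,56),(427,98)),((-18,-11,56),(362,98)),((18,-11,0),(433,172)),((-18,-11,0),(373,175))])
for n,o in (("stick top",[gt]),("stick sc",[gs]),("stick",[gt,gs])): G,_=fit(o,[.48,-.36,1.6],n)
# red centroid checks
print("fence", tojig(t.w([(140+480/5.6,170+230/5.6),(140+60/5.6,170+285/5.6)],.034)))
print("catch tip, stop",tojig(t.w([(140+290/5.6,170+200/5.6),(140+190/5.6,170+238/5.6)],.03)))
np.save("J.npy",J)
E
python3 meas.py
```

```text
jig top [0.5687 0.0791 1.6904] deg 96.85 res px [[-0.45, 0.11], [0.17, 0.18], [0.41, -0.16], [-0.14, -0.14]]
jig sc [0.5687 0.0799 1.6823] deg 96.39 res px [[0.3, 0.16], [-0.18, -0.01], [-0.1, -0.09]]
jig [0.5686 0.0794 1.6886] deg 96.75 res px [[-0.55, -0.01], [0.09, 0.25], [0.27, -0.08], [-0.31, -0.25], [0.06, 0.27], [-0.2, 0.12], [-0.28, -0.43]]
blank [0.5755 0.0238 1.6028] deg 91.83 res px [[-0.27, 0.28], [0.34, 0.06], [-0.05, -0.1], [-0.01, -0.24]]
blank in jig [[-56.01846424  -0.26982047]] -4.916447055273469
stick top [ 0.4837 -0.3549  1.7665] deg 101.21 res px [[-0.6, 0.4], [-0.42, -0.81], [0.06, 0.01], [0.39, 0.69], [0.52, -0.33]]
stick sc [ 0.4824 -0.3554  1.7738] deg 101.63 res px [[0.77, -0.1], [0.69, -0.59], [-0.05, 0.03], [-0.82, -0.63], [-0.59, 0.01], [0.23, 0.47], [-0.18, 0.55]]
stick [ 0.4834 -0.355   1.7682] deg 101.31 res px [[-0.54, 0.63], [-0.36, -0.67], [0.11, 0.13], [0.43, 0.81], [0.56, -0.19], [0.84, 0.26], [0.74, -0.39], [-0.0, 0.19], [-0.81, -0.42], [-0.59, 0.18], [0.24, 0.69], [-0.17, 0.73]]
fence [[ -1.02163173  19.44699145]
 [200.61636511  16.52796503]]
catch tip, stop [[ 88.26620249  -9.1362039 ]
 [137.86671496   2.26130218]]
```

Poses agree across both cameras to about 1 mm. The jig is at (0.5686, 0.0794) with yaw 96.75°. The blank centre is at jig x of about -56 with yaw -5°. The grip is at (0.4834, -0.355) with yaw 101.3°. I'll move over the stick now.

>>> {"fn": "move_arm", "kwargs": {
  "rows": [
    [-1,[0.75,-0.9,0],-0.338],
    [-1,[0.75,-0.9,0],-0.338],
    [-1,[0.75,-0.9,0],-0.338],
    [-1,[0.75,-0.9,0],-0.338],
    [-1,[0.75,-0.9,0],-0.338],
    [-1,[0.75,-0.9,0],-0.338],
    [-1,[0.75,-0.9,0],-0.338],
    [-1,[0.75,-0.9,0],-0.338],
    [-1,[0.75,-0.9,0],-0.338],
    [-1,[0.75,-0.9,0],-0.338],
    [-1,[0.75,-0.9,0],-0.338],
    [-1,[0.75,-0.9,0],-0.338],
    [-1,[0.75,-0.9,0],-0.338],
    [-1,[0.75,-0.9,0],-0.338]
  ]
}}

```text
time: 2.27
ee_pos: [0.4682, 0.1633, 0.231]
tcp_rot: [0.995, 0.098, -0.0, -0.0]
ft_force: [0.4, 0.6, 0.3]
gripper_width: 1.004
```

>>> {"fn": "move_arm", "kwargs": {
  "rows": [
    [-1,[0.038,-0.95,-0.1],0],
    [-1,[0.038,-0.95,-0.1],0],
    [-1,[0.038,-0.95,-0.1],0],
    [-1,[0.038,-0.95,-0.1],0],
    [-1,[0.038,-0.95,-0.1],0],
    [-1,[0.038,-0.95,-0.1],0],
    [-1,[0.038,-0.95,-0.1],0],
    [-1,[0.038,-0.95,-0.1],0],
    [-1,[0.038,-0.95,-0.1],0],
    [-1,[0.038,-0.95,-0.1],0],
    [-1,[0.038,-0.95,-0.1],0]
  ]
}}

```text
time: 3.18
ee_pos: [0.4834, -0.2171, 0.1907]
tcp_rot: [0.995, 0.098, -0.0, -0.0]
ft_force: [-1.3, 1.4, 0.6]
gripper_width: 0.999
```

>>> {"fn": "move_arm", "kwargs": {
  "rows": [
    [-1,[0,-0.345,-0.225],0],
    [-1,[0,-0.345,-0.225],0],
    [-1,[0,-0.345,-0.225],0],
    [-1,[0,-0.345,-0.225],0],
    [-1,[0,-0.345,-0.225],0],
    [-1,[0,-0.345,-0.225],0],
    [-1,[0,-0.345,-0.225],0]
  ]
}}

```text
time: 3.77
ee_pos: [0.4841, -0.3522, 0.1018]
tcp_rot: [0.995, 0.1, 0.0, -0.0]
ft_force: [0.8, 0.0, 0.9]
gripper_width: 0.996
```

```bash
python3 - <<'E'
from h import *
t=Cam("top"); s=Cam("scene")
P=sensors.read_state()["ee_pos"]; print(P)
t.crop(310,150,150,110,5,"ov_t.png",t.p([P])); s.crop(110,130,150,110,5,"ov_s.png",s.p([P]))
E
```

```text
[ 0.4843404  -0.35245251  0.10263058]
```

View pics/ov_t.png

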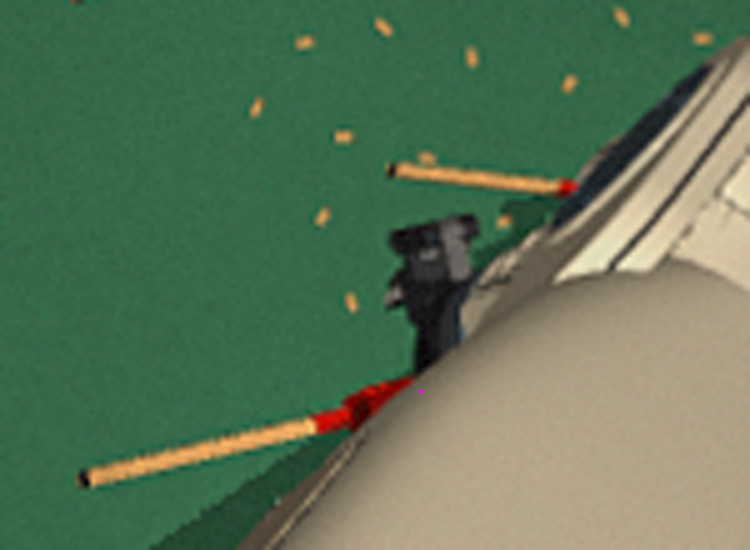

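View pics/ov_s.png

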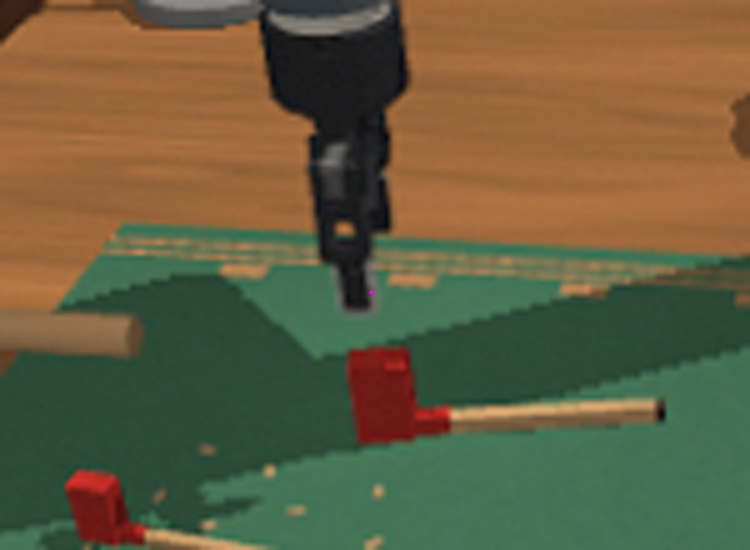

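The gripper is above the grip, straddling it, and the TCP projection matches in the scene view. Descending, then closing.

>>> {"fn": "move_arm", "kwargs": {
  "rows": [
    [-1,[0,0,-0.06],0],
    [-1,[0,0,-0.12],0],
    [-1,[0,0,-0.17],0],
    [-1,[0,0,-0.2],0],
    [-1,[0,0,-0.212],0],
    [-1,[0,0,-0.212],0],
    [-1,[0,0,-0.212],0],
    [-1,[0,0,-0.212],0]
  ],
  "grip_force": 100
}}

```text
time: 4.53
ee_pos: [0.4842, -0.3544, 0.018]
tcp_rot: [0.995, 0.099, 0.001, 0.001]
ft_force: [-0.5, 0.0, 0.3]
gripper_width: 1.0
```

>>> {"fn": "move_arm", "kwargs": {
  "rows": [
    [1,[0,0,0],0],
    [1,[0,0,0],0],
    [1,[0,0,0],0],
    [1,[0,0,0],0],
    [1,[0,0,0],0],
    [1,[0,0,0],0],
    [1,[0,0,0],0],
    [1,[0,0,0],0],
    [1,[0,0,0],0],
    [1,[0,0,0],0],
    [1,[0,0,0],0],
    [1,[0,0,0],0]
  ]
}}

```text
time: 5.53
ee_pos: [0.4836, -0.3546, 0.0168]
tcp_rot: [0.995, 0.099, 0.0, 0.0]
ft_force: [0.4, -0.2, 5.2]
gripper_width: 0.245
```

>>> {"fn": "move_arm", "kwargs": {
  "rows": [
    [1,[0,0,0.04],0],
    [1,[0,0,0.08],0],
    [1,[0,0,0.1],0],
    [1,[0,0,0.1],0],
    [1,[0,0,0.1],0]
  ]
}}

```text
time: 5.95
ee_pos: [0.4834, -0.3543, 0.0562]
tcp_rot: [0.995, 0.099, 0.0, 0.0]
ft_force: [0.5, -0.3, -2.7]
gripper_width: 0.249
```

```bash
python3 - <<'E'
from h import *
t=Cam("top"); s=Cam("scene")
print({k:sensors.read_state()[k] for k in("ee_pos","ft_force","wrist_torque")})
t.crop(310,150,150,110,5,"l_t.png"); s.crop(110,150,150,110,5,"l_s.png")
E
```

```text
{'ee_pos': array([ 0.48297481, -0.35394915,  0.05545109]), 'ft_force': array([-0.25691404,  0.45107661, -1.7431654 ]), 'wrist_torque': array([-0.05482184, -0.01688709, -0.02201516])}
```

View pics/l_t.png

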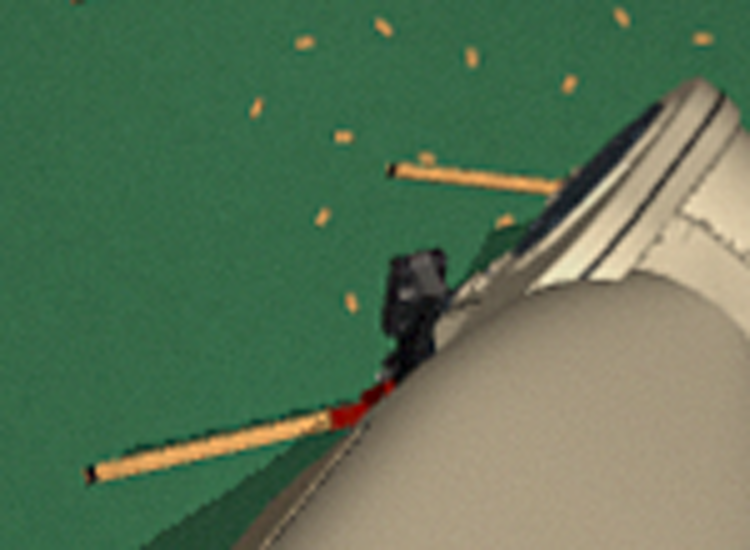

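View pics/l_s.png

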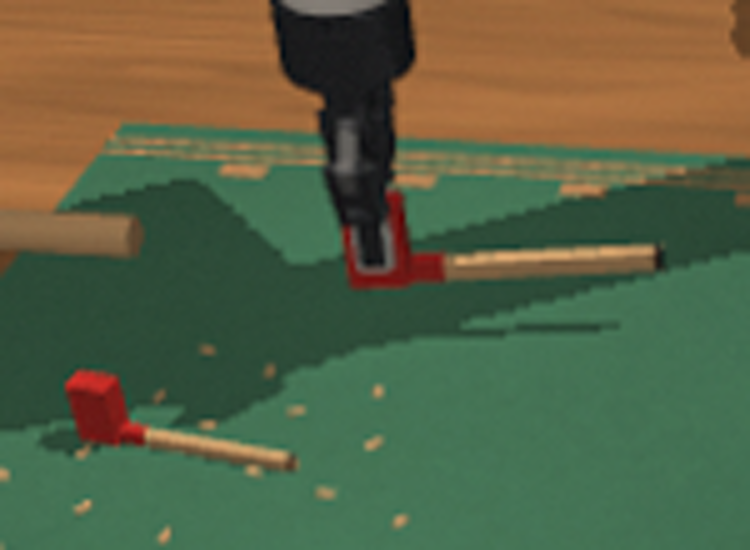

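```bash
cat > tri.py <<'E'
from fit import *
def tri(t,s,pt,ps):
    f=lambda X:np.r_[(t.p([X])[0]-pt),(s.p([X])[0]-ps)]
    r=least_squares(f,[.5,0,.03]); return r.x,r.fun
E
python3 - <<'E'
from tri import *
t=Cam("top"); s=Cam("scene")
X,r=tri(t,s,np.array([310+90/5-.5,150+475/5-.5]),np.array([110+660/5-.5,150+258/5-.5])); print(X,r)
st=sensors.read_state(); P=st["ee_pos"]; q=st["tcp_rot"]
d=X-P; print(d, np.hypot(*d[:2]), np.degrees(np.arctan2(d[1],d[0])), "tool yaw",np.degrees(2*np.arctan2(q[1],q[0])))
E
```

```text
[ 0.45131527 -0.19078366  0.04712786] [-0.16844432  0.03013941 -0.19778526 -0.0157545 ]
[-0.03169058  0.1632295  -0.00836852] 0.16627736804101517 100.98713889228057 tool yaw 11.350155937341757
```

>>> {"fn": "move_arm", "kwargs": {
  "rows": [
    [1,[0.06,0.08,0],-0.005],
    [1,[0.12,0.16,0],-0.01],
    [1,[0.18,0.24,0],-0.018],
    [1,[0.24,0.32,0],-0.0255],
    [1,[0.28,0.37,0],-0.0255],
    [1,[0.2955,0.3945,0],-0.0255],
    [1,[0.2955,0.3945,-0.03],-0.0255],
    [1,[0.2955,0.3945,-0.057],-0.0255],
    [1,[0.2955,0.3945,-0.057],-0.0255],
    [1,[0.2955,0.3945,-0.057],-0.0255],
    [1,[0.2955,0.3945,-0.057],-0.0255]
  ]
}}

```text
time: 7.07
ee_pos: [0.6012, -0.1974, 0.0337]
tcp_rot: [0.998, 0.058, -0.0, -0.0]
ft_force: [0.1, -0.3, -0.9]
gripper_width: 0.246
```

```bash
python3 - <<'E'
from h import *
t=Cam("top"); s=Cam("scene")
st=sensors.read_state()
print({k:st[k] for k in("time","ee_pos","tcp_rot","ft_force","wrist_torque")})
t.crop(140,160,190,110,4.2,"a_t.png"); s.crop(230,180,180,90,4.4,"a_s.png")
E
```

```text
{'time': 7.1667, 'ee_pos': array([ 0.60153742, -0.19738089,  0.03415811]), 'tcp_rot': array([9.98291123e-01, 5.84356654e-02, 2.71342914e-04, 1.83172150e-04]), 'ft_force': array([-0.24220445,  0.830167  , -1.17449059]), 'wrist_torque': array([0.03613215, 0.00783978, 0.00269108])}
```

View pics/a_t.png

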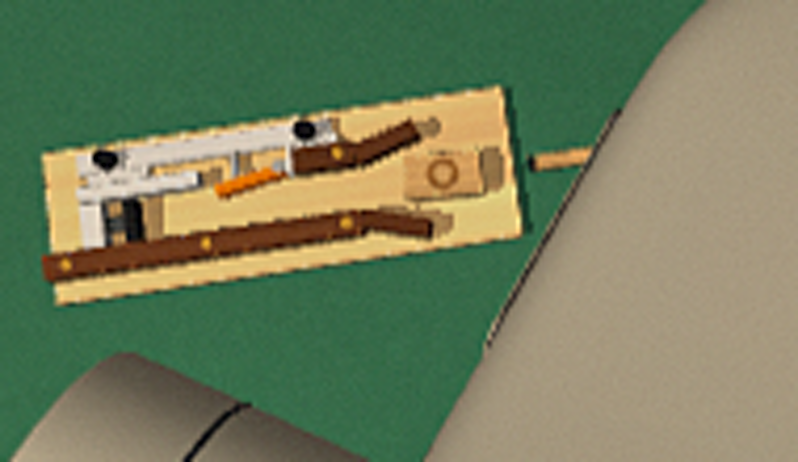

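View pics/a_s.png

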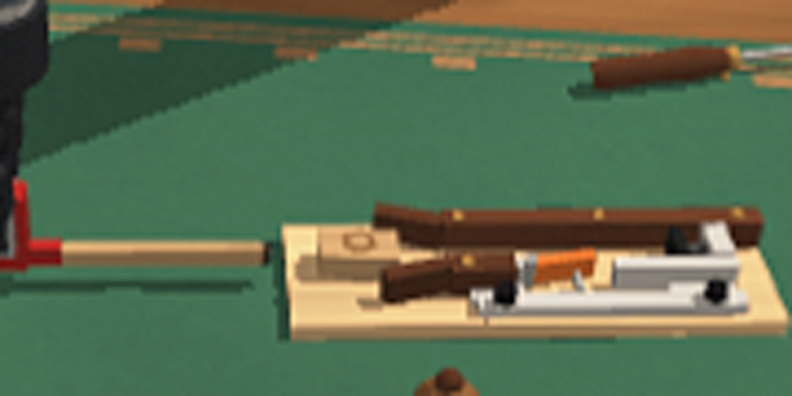

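```bash
python3 - <<'E'
from tri import *
t=Cam("top"); s=Cam("scene"); J=np.load("J.npy")
X,r=tri(t,s,np.array([140+532/4.2-.5,160+162/4.2-.5]),np.array([230+267/4.4-.5,180+254/4.4-.5])); print(X,r)
c,sn=np.cos(J[2]),np.sin(J[2])
for P in (X,t.w([[140+532/4.2-.5,160+162/4.2-.5]],.0235)[0],sensors.read_state()["ee_pos"]):
  d=(P-[J[0],J[1],0])[:2]; print(np.array([d@[c,sn],d@[-sn,c]])*1000,P[2])
E
```

```text
[ 0.58338907 -0.03247128  0.02517039] [-1.41457893e-01  1.39137299e-02 -1.44214241e-01 -1.66070672e-05]
[-112.8731867   -1.5015146] 0.025170386239249772
[-113.23414689   -1.79856585] 0.023500000000000076
[-2.78561848e+02 -2.47368912e-01] 0.03420778666603468
```

>>> {"fn": "move_arm", "kwargs": {
  "rows": [
    [1,[-0.0025,0,-0.005],0],
    [1,[-0.004,0.02,-0.005],0],
    [1,[-0.0067,0.04,-0.005],0],
    [1,[-0.0085,0.055,-0.005],0],
    [1,[-0.0107,0.066,-0.005],0],
    [1,[-0.0107,0.066,-0.005],0],
    [1,[-0.0107,0.066,-0.005],0],
    [1,[-0.0107,0.066,-0.005],0]
  ]
}}

```text
time: 7.93
ee_pos: [0.5975, -0.1701, 0.0318]
tcp_rot: [0.998, 0.059, 0.0, 0.0]
ft_force: [-0.0, -0.9, -1.6]
gripper_width: 0.242
```

```bash
python3 - <<'E'
from h import *
t=Cam("top"); s=Cam("scene")
t.crop(200,170,100,70,8,"b_t.png"); s.crop(270,205,90,65,8,"b_s.png")
st=sensors.read_state()
print({k:st[k] for k in("time","ee_pos","ft_force")})
E
```

```text
{'time': 8.0333, 'ee_pos': array([ 0.59738098, -0.17037804,  0.03167209]), 'ft_force': array([-0.2312262 , -0.07594245, -1.37813272])}
```

View pics/b_t.png

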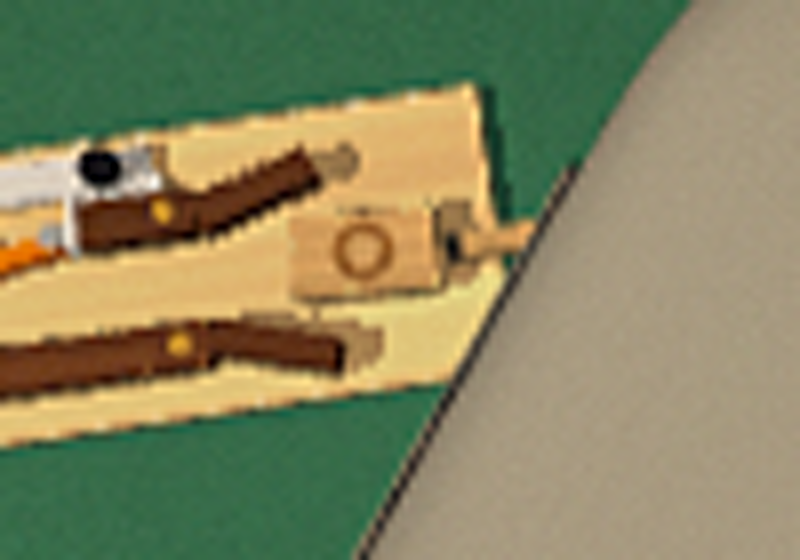

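View pics/b_s.png

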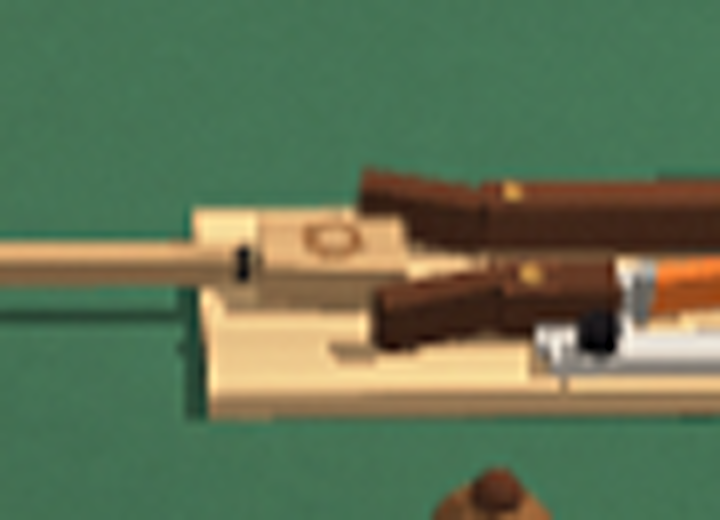

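The nose sits about 3 mm behind the blank, centred on its rear face (top crop (450,245)). Now I'll feed it in slowly.

>>> {"fn": "move_arm", "kwargs": {
  "rows": [
    [1,[-0.0006,0.005,0],0],
    [1,[-0.0012,0.01,0],0],
    [1,[-0.0018,0.015,0],0],
    [1,[-0.0024,0.02,0],0],
    [1,[-0.003,0.025,0],0],
    [1,[-0.0036,0.03,0],0],
    [1,[-0.0042,0.035,0],0],
    [1,[-0.0048,0.04,0],0],
    [1,[-0.0054,0.045,0],0],
    [1,[-0.006,0.05,0],0]
  ]
}}

```text
time: 8.87
ee_pos: [0.5949, -0.15, 0.0317]
tcp_rot: [0.998, 0.059, 0.0, 0.0]
ft_force: [-0.5, -0.2, -2.1]
gripper_width: 0.243
```

>>> {"fn": "move_arm", "kwargs": {
  "rows": [
    [1,[-0.0006,0.005,0],0],
    [1,[-0.0012,0.01,0],0],
    [1,[-0.0018,0.015,0],0],
    [1,[-0.0024,0.02,0],0],
    [1,[-0.003,0.025,0],0],
    [1,[-0.0036,0.03,0],0]
  ]
}}

```text
time: 9.37
ee_pos: [0.5935, -0.138, 0.0317]
tcp_rot: [0.998, 0.059, 0.0, 0.0]
ft_force: [-0.6, -0.2, -1.1]
gripper_width: 0.245
```

```bash
python3 - <<'E'
from h import *
t=Cam("top"); s=Cam("scene")
t.crop(180,170,100,70,8,"c_t.png"); s.crop(270,205,90,65,8,"c_s.png")
st=sensors.read_state()
print({k:st[k] for k in("time","ee_pos","ft_force")})
E
```

```text
{'time': 9.4667, 'ee_pos': array([ 0.59341488, -0.13778957,  0.03171027]), 'ft_force': array([ 0.44410304, -0.53770936, -1.5362318 ])}
```

View pics/c_t.png

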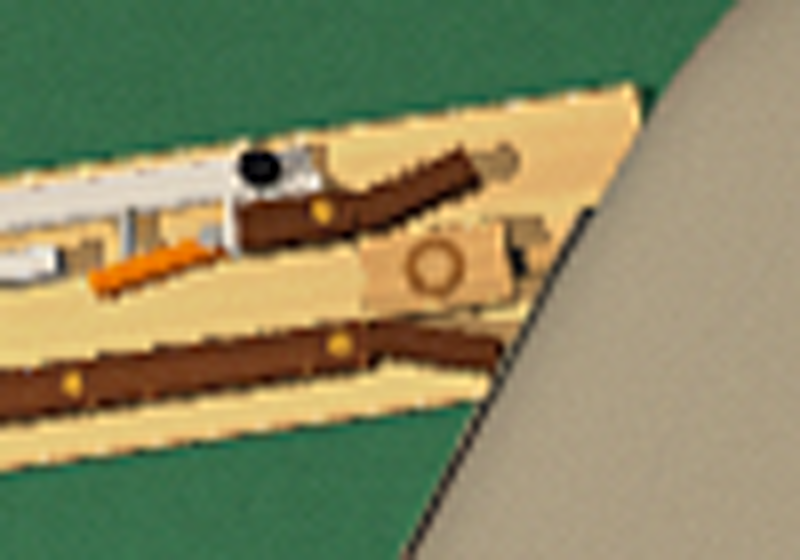

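View pics/c_s.png

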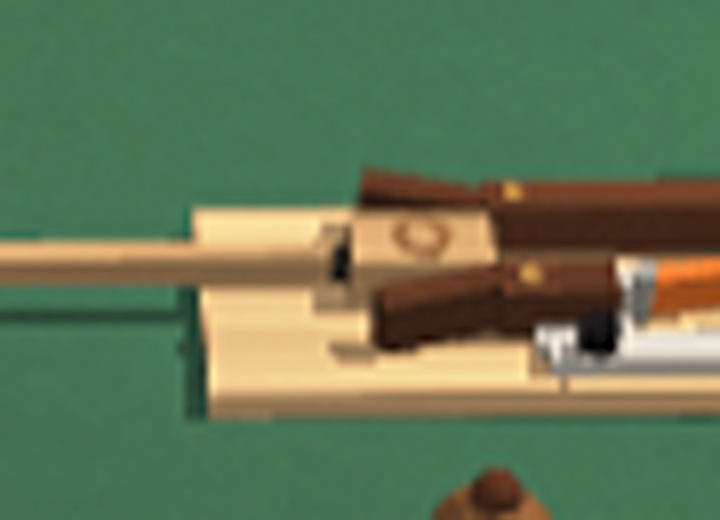

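The blank has lined up with the channel and its front edge is at the mouth. I'll continue in short pushes, checking force after each.

>>> {"fn": "move_arm", "kwargs": {
  "rows": [
    [1,[-0.0005,0.004,0],0],
    [1,[-0.001,0.008,0],0],
    [1,[-0.0015,0.012,0],0],
    [1,[-0.002,0.016,0],0],
    [1,[-0.0024,0.02,0],0]
  ]
}}

```text
time: 9.88
ee_pos: [0.5925, -0.13, 0.0317]
tcp_rot: [0.998, 0.059, 0.0, 0.0]
ft_force: [-1.4, 0.1, -1.8]
gripper_width: 0.245
```

>>> {"fn": "move_arm", "kwargs": {
  "rows": [
    [1,[-0.0005,0.004,0],0],
    [1,[-0.001,0.008,0],0],
    [1,[-0.0015,0.012,0],0],
    [1,[-0.002,0.016,0],0],
    [1,[-0.0024,0.02,0],0]
  ]
}}

```text
time: 10.3
ee_pos: [0.5916, -0.122, 0.0317]
tcp_rot: [0.998, 0.059, 0.0, 0.0]
ft_force: [-0.1, -0.6, -0.9]
gripper_width: 0.246
```

>>> {"fn": "move_arm", "kwargs": {
  "rows": [
    [1,[-0.0005,0.004,0],0],
    [1,[-0.001,0.008,0],0],
    [1,[-0.0015,0.012,0],0],
    [1,[-0.002,0.016,0],0],
    [1,[-0.0024,0.02,0],0]
  ]
}}

```text
time: 10.72
ee_pos: [0.5906, -0.114, 0.0317]
tcp_rot: [0.998, 0.059, 0.0, 0.0]
ft_force: [0.8, -0.6, -0.0]
gripper_width: 0.246
```

>>> {"fn": "move_arm", "kwargs": {
  "rows": [
    [1,[-0.001,0.005,0],0],
    [1,[-0.002,0.01,0],0],
    [1,[-0.003,0.015,0],0],
    [1,[-0.004,0.02,0],0],
    [1,[-0.005,0.025,0],0],
    [1,[-0.006,0.03,0],0],
    [1,[-0.007,0.035,0],0],
    [1,[-0.008,0.04,0],0],
    [1,[-0.0088,0.045,0],0],
    [1,[-0.0096,0.05,0],0]
  ]
}}

```text
time: 11.55
ee_pos: [0.5867, -0.0939, 0.0317]
tcp_rot: [0.998, 0.059, 0.0, 0.0]
ft_force: [0.8, -0.3, -1.7]
gripper_width: 0.242
```

```bash
python3 - <<'E'
from h import *
t=Cam("top"); s=Cam("scene")
t.crop(150,170,100,70,8,"d_t.png"); s.crop(300,205,110,60,7,"d_s.png")
st=sensors.read_state()
print({k:st[k] for k in("time","ee_pos","ft_force")})
E
```

```text
{'time': 11.65, 'ee_pos': array([ 0.58664024, -0.09377011,  0.03167858]), 'ft_force': array([-0.26219428, -0.01201352, -1.79599888])}
```

View pics/d_t.png

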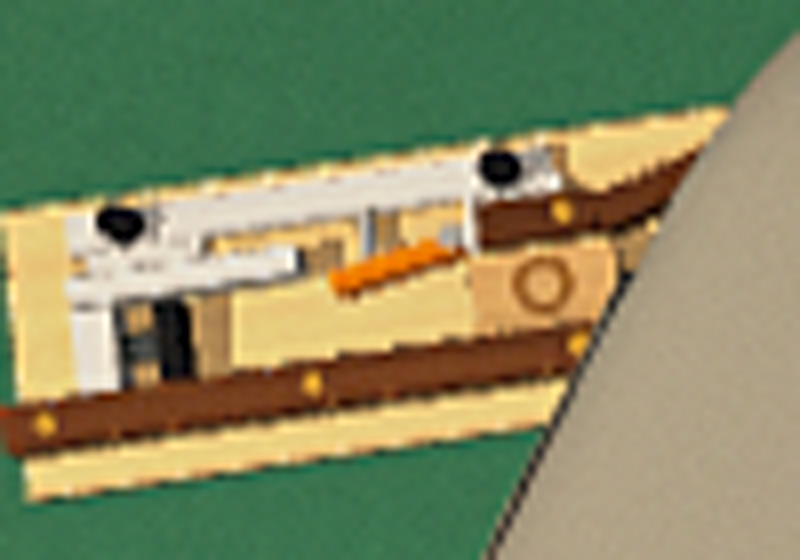

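View pics/d_s.png

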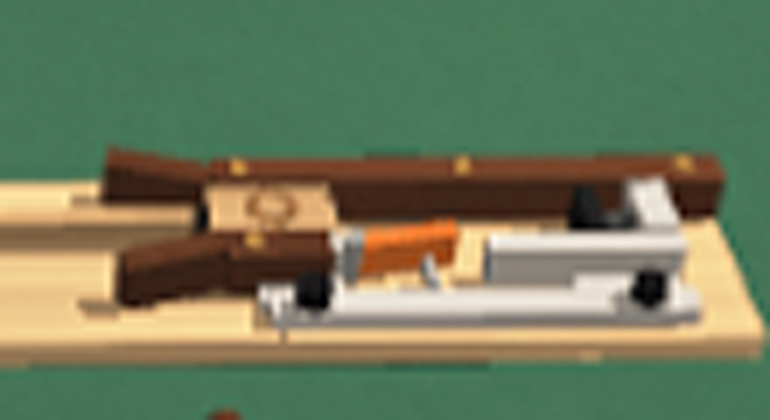

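The blank is fully inside the channel, its front at the start of the catch ramp. About 98 mm remain to the stop.

>>> {"fn": "move_arm", "kwargs": {
  "rows": [
    [1,[-0.0005,0.004,0],0],
    [1,[-0.001,0.008,0],0],
    [1,[-0.0014,0.012,0],0],
    [1,[-0.0019,0.016,0],0],
    [1,[-0.0024,0.02,0],0],
    [1,[-0.0029,0.024,0],0],
    [1,[-0.0033,0.028,0],0],
    [1,[-0.0038,0.032,0],0],
    [1,[-0.0043,0.036,0],0],
    [1,[-0.0047,0.04,0],0]
  ]
}}

```text
time: 12.48
ee_pos: [0.5849, -0.078, 0.0317]
tcp_rot: [0.998, 0.059, 0.0, 0.0]
ft_force: [0.1, -1.1, -1.1]
gripper_width: 0.245
```

>>> {"fn": "move_arm", "kwargs": {
  "rows": [
    [1,[-0.0005,0.004,0],0],
    [1,[-0.001,0.008,0],0],
    [1,[-0.0014,0.012,0],0],
    [1,[-0.0019,0.016,0],0],
    [1,[-0.0024,0.02,0],0],
    [1,[-0.0029,0.024,0],0],
    [1,[-0.0033,0.028,0],0],
    [1,[-0.0038,0.032,0],0],
    [1,[-0.0043,0.036,0],0],
    [1,[-0.0047,0.04,0],0]
  ]
}}

```text
time: 13.32
ee_pos: [0.5831, -0.0624, 0.0318]
tcp_rot: [0.998, 0.059, 0.0, 0.0]
ft_force: [0.9, -3.9, 0.4]
gripper_width: 0.244
```

>>> {"fn": "move_arm", "kwargs": {
  "rows": [
    [1,[-0.0005,0.004,0],0],
    [1,[-0.001,0.008,0],0],
    [1,[-0.0014,0.012,0],0],
    [1,[-0.0019,0.016,0],0],
    [1,[-0.0024,0.02,0],0],
    [1,[-0.0029,0.024,0],0],
    [1,[-0.0033,0.028,0],0],
    [1,[-0.0038,0.032,0],0],
    [1,[-0.0043,0.036,0],0],
    [1,[-0.0047,0.04,0],0]
  ]
}}

```text
time: 14.15
ee_pos: [0.581, -0.0459, 0.0317]
tcp_rot: [0.998, 0.059, -0.0, -0.0]
ft_force: [0.5, -3.8, -0.1]
gripper_width: 0.245
```

```bash
python3 - <<'E'
from h import *
t=Cam("top"); s=Cam("scene")
t.crop(150,170,100,70,8,"e_t.png"); s.crop(300,205,110,60,7,"e_s.png")
st=sensors.read_state()
print({k:st[k] for k in("time","ee_pos","ft_force")})
E
```

```text
{'time': 14.25, 'ee_pos': array([ 0.58101192, -0.04565603,  0.03163592]), 'ft_force': array([ 0.54464772, -1.25427711, -0.298956  ])}
```

View pics/e_t.png

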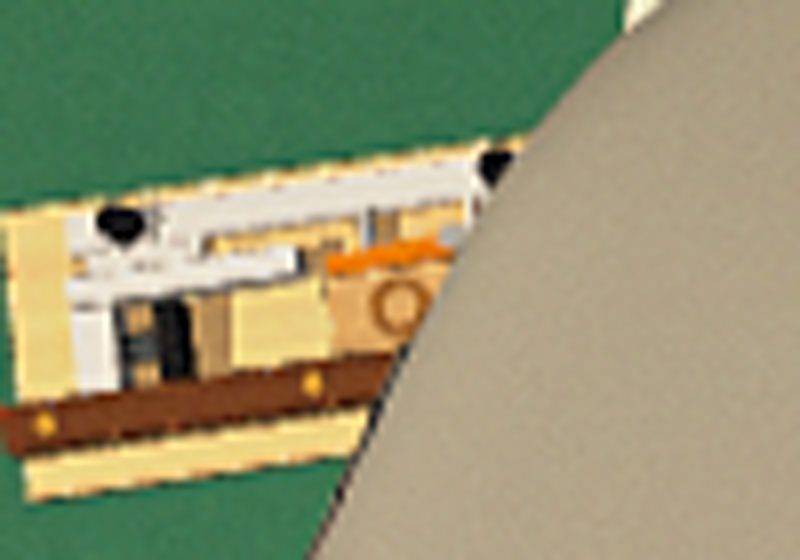

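View pics/e_s.png

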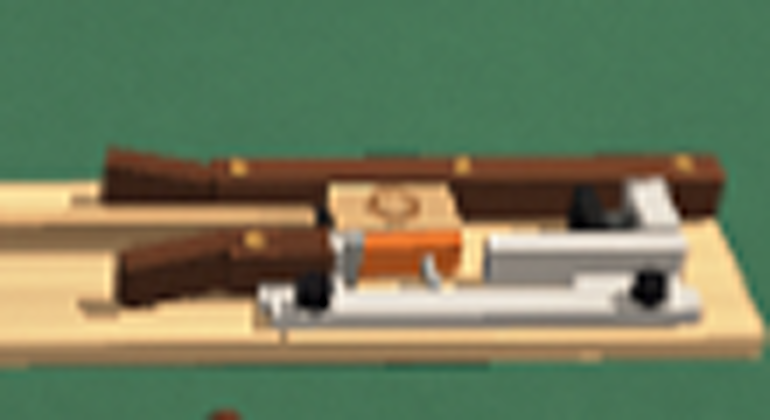

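The catch has swung aside and the blank's front is at its tip, with about 50 mm to go. Drag is around 3 N.

>>> {"fn": "move_arm", "kwargs": {
  "rows": [
    [1,[-0.0005,0.004,0],0],
    [1,[-0.001,0.008,0],0],
    [1,[-0.0014,0.012,0],0],
    [1,[-0.0019,0.016,0],0],
    [1,[-0.0024,0.02,0],0],
    [1,[-0.0029,0.024,0],0],
    [1,[-0.0033,0.028,0],0],
    [1,[-0.0038,0.032,0],0],
    [1,[-0.0043,0.036,0],0],
    [1,[-0.0047,0.04,0],0]
  ]
}}

```text
time: 15.08
ee_pos: [0.5792, -0.0299, 0.0317]
tcp_rot: [0.998, 0.059, -0.0, -0.0]
ft_force: [0.2, -3.1, -0.1]
gripper_width: 0.241
```

>>> {"fn": "move_arm", "kwargs": {
  "rows": [
    [1,[-0.0005,0.004,0],0],
    [1,[-0.001,0.008,0],0],
    [1,[-0.0014,0.012,0],0],
    [1,[-0.0019,0.016,0],0],
    [1,[-0.0024,0.02,0],0],
    [1,[-0.0029,0.024,0],0],
    [1,[-0.0033,0.028,0],0],
    [1,[-0.0038,0.032,0],0],
    [1,[-0.0043,0.036,0],0],
    [1,[-0.0047,0.04,0],0]
  ]
}}

```text
time: 15.92
ee_pos: [0.5773, -0.014, 0.0317]
tcp_rot: [0.998, 0.059, -0.0, -0.0]
ft_force: [-0.5, -3.1, -0.0]
gripper_width: 0.243
```

>>> {"fn": "move_arm", "kwargs": {
  "rows": [
    [1,[-0.0005,0.004,0],0],
    [1,[-0.001,0.008,0],0],
    [1,[-0.0014,0.012,0],0],
    [1,[-0.0018,0.015,0],0]
  ]
}}

```text
time: 16.25
ee_pos: [0.5766, -0.008, 0.0317]
tcp_rot: [0.998, 0.059, -0.0, -0.0]
ft_force: [-1.2, -3.3, -1.0]
gripper_width: 0.249
```

```bash
python3 - <<'E'
from h import *
t=Cam("top"); s=Cam("scene")
t.crop(150,170,100,70,8,"f_t.png"); s.crop(300,205,110,60,7,"f_s.png")
st=sensors.read_state()
print({k:st[k] for k in("time","ee_pos","ft_force")})
E
```

```text
{'time': 16.35, 'ee_pos': array([ 0.57658222, -0.00777844,  0.03165832]), 'ft_force': array([-0.38654091, -1.20202575,  0.01760853])}
```

View pics/f_t.png

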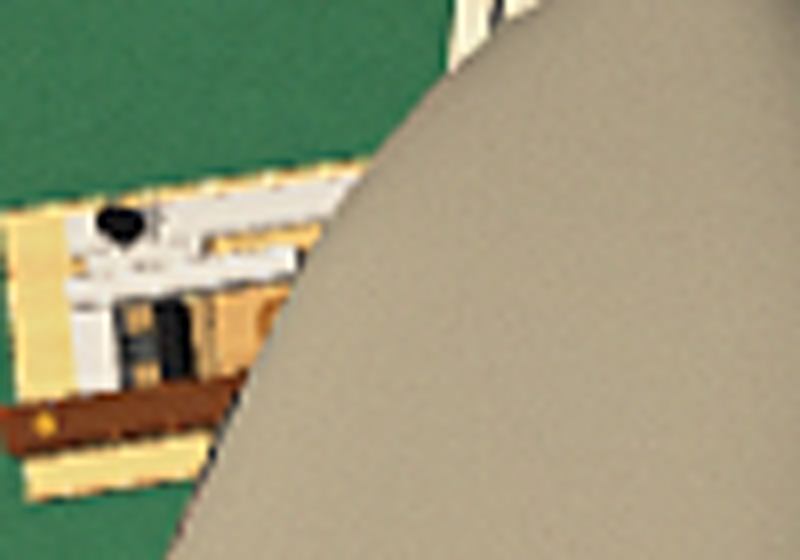

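View pics/f_s.png

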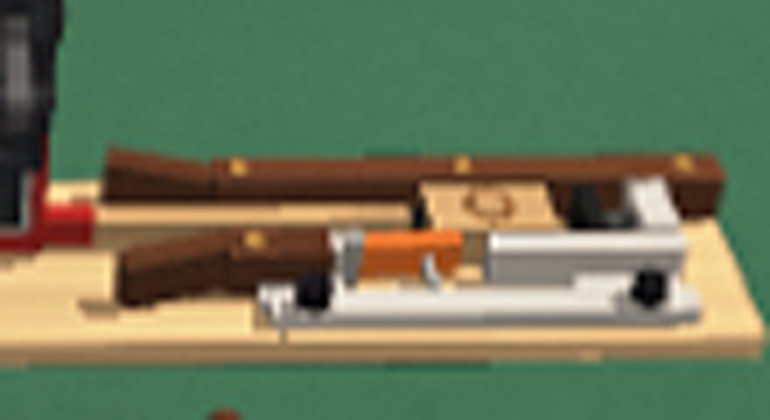

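About 8 mm remain to the stop. Fine steps from here.

>>> {"fn": "move_arm", "kwargs": {
  "rows": [
    [1,[-0.0003,0.0025,0],0],
    [1,[-0.0006,0.005,0],0],
    [1,[-0.0009,0.0075,0],0]
  ]
}}

```text
time: 16.6
ee_pos: [0.5763, -0.0052, 0.0317]
tcp_rot: [0.998, 0.059, 0.0, 0.0]
ft_force: [0.5, -2.1, -1.3]
gripper_width: 0.246
```

>>> {"fn": "move_arm", "kwargs": {
  "rows": [
    [1,[-0.0003,0.0025,0],0],
    [1,[-0.0006,0.005,0],0]
  ]
}}

```text
time: 16.77
ee_pos: [0.576, -0.0031, 0.0317]
tcp_rot: [0.998, 0.059, 0.0, 0.0]
ft_force: [-1.0, -3.5, -1.2]
gripper_width: 0.244
```

>>> {"fn": "move_arm", "kwargs": {
  "rows": [
    [1,[-0.0003,0.0025,0],0],
    [1,[-0.0003,0.0025,0],0]
  ]
}}

```text
time: 16.93
ee_pos: [0.5759, -0.0019, 0.0317]
tcp_rot: [0.998, 0.059, -0.0, -0.0]
ft_force: [-1.1, -0.3, -1.0]
gripper_width: 0.247
```

>>> {"fn": "move_arm", "kwargs": {
  "rows": [
    [1,[-0.0003,0.0025,0],0],
    [1,[-0.0003,0.0025,0],0]
  ]
}}

```text
time: 17.1
ee_pos: [0.5758, -0.001, 0.0317]
tcp_rot: [0.998, 0.059, -0.0, -0.0]
ft_force: [-0.8, -1.1, 0.1]
gripper_width: 0.246
```

>>> {"fn": "move_arm", "kwargs": {
  "rows": [
    [1,[-0.0003,0.0025,0],0],
    [1,[-0.0003,0.0025,0],0]
  ]
}}

```text
time: 17.27
ee_pos: [0.5756, -0.0, 0.0316]
tcp_rot: [0.998, 0.059, -0.0, -0.0]
ft_force: [-1.4, -2.2, -0.9]
gripper_width: 0.246
```

>>> {"fn": "move_arm", "kwargs": {
  "rows": [
    [1,[-0.0003,0.0025,0],0],
    [1,[-0.0003,0.0025,0],0]
  ]
}}

```text
time: 17.43
ee_pos: [0.5755, 0.001, 0.0317]
tcp_rot: [0.998, 0.059, -0.0, -0.0]
ft_force: [-0.1, -2.9, -0.8]
gripper_width: 0.243
```

```bash
python3 - <<'E'
from h import *
s=Cam("scene"); s.crop(300,205,110,60,7,"g_s.png")
st=sensors.read_state()
print({k:st[k] for k in("time","ee_pos","ft_force")})
E
```

```text
{'time': 17.4833, 'ee_pos': array([0.57552565, 0.00098287, 0.03165681]), 'ft_force': array([-1.599632  , -2.47743081, -1.37509852])}
```

View pics/g_s.png

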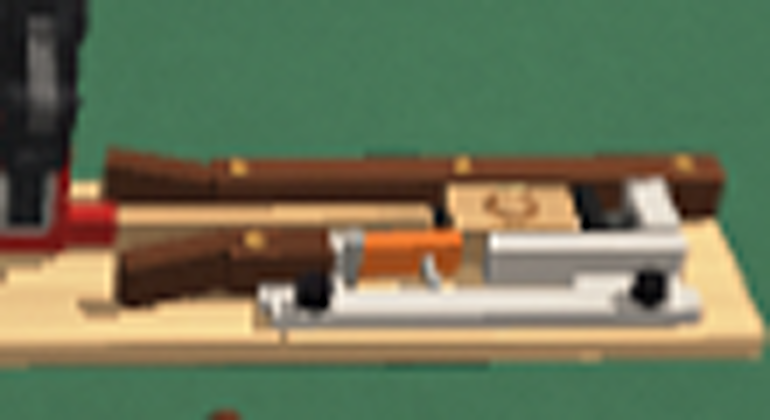

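>>> {"fn": "move_arm", "kwargs": {
  "rows": [
    [1,[-0.0003,0.0025,0],0],
    [1,[-0.0003,0.0025,0],0]
  ]
}}

```text
time: 17.65
ee_pos: [0.5754, 0.002, 0.0317]
tcp_rot: [0.998, 0.059, -0.0, -0.0]
ft_force: [-0.6, -1.8, -1.0]
gripper_width: 0.249
```

>>> {"fn": "move_arm", "kwargs": {
  "rows": [
    [1,[-0.0003,0.0025,0],0],
    [1,[-0.0003,0.0025,0],0]
  ]
}}

```text
time: 17.82
ee_pos: [0.5753, 0.003, 0.0317]
tcp_rot: [0.998, 0.059, -0.0, -0.0]
ft_force: [-1.0, -3.0, -2.1]
gripper_width: 0.245
```

>>> {"fn": "move_arm", "kwargs": {
  "rows": [
    [1,[-0.0003,0.0025,0],0],
    [1,[-0.0003,0.0025,0],0]
  ]
}}

```text
time: 17.98
ee_pos: [0.5755, 0.004, 0.0318]
tcp_rot: [0.998, 0.059, 0.0, -0.0]
ft_force: [0.7, -1.1, -0.8]
gripper_width: 0.25
```

```bash
python3 - <<'E'
from h import *
s=Cam("scene"); s.crop(300,205,110,60,7,"h_s.png")
st=sensors.read_state()
print({k:st[k] for k in("time","ee_pos","ft_force")})
E
```

```text
{'time': 18.0333, 'ee_pos': array([0.5755348 , 0.00394089, 0.03178858]), 'ft_force': array([ 0.11019171, -1.38801178, -0.94581071])}
```

View pics/h_s.png

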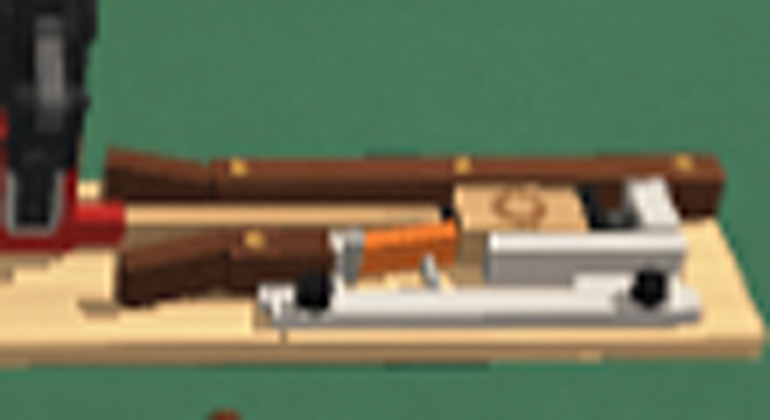

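The catch has snapped shut: its tip moved from crop (462,232) back to (457,222), and force in y dropped. The stop should be about 2.5 mm further.

>>> {"fn": "move_arm", "kwargs": {
  "rows": [
    [1,[-0.0003,0.0025,0],0],
    [1,[-0.0003,0.0025,0],0]
  ]
}}

```text
time: 18.2
ee_pos: [0.5755, 0.0047, 0.0318]
tcp_rot: [0.998, 0.059, 0.0, 0.0]
ft_force: [1.8, -4.4, -0.6]
gripper_width: 0.244
```

>>> {"fn": "move_arm", "kwargs": {
  "rows": [
    [1,[-0.0003,0.0025,0],0],
    [1,[-0.0003,0.0025,0],0]
  ]
}}

```text
time: 18.37
ee_pos: [0.5755, 0.0054, 0.0319]
tcp_rot: [0.998, 0.059, 0.0, 0.001]
ft_force: [1.0, -4.7, -0.3]
gripper_width: 0.247
```

>>> {"fn": "move_arm", "kwargs": {
  "rows": [
    [1,[-0.0003,0.0025,0],0],
    [1,[-0.0003,0.0025,0],0]
  ]
}}

```text
time: 18.53
ee_pos: [0.5755, 0.006, 0.032]
tcp_rot: [0.998, 0.059, 0.001, 0.001]
ft_force: [1.7, -6.5, -0.6]
gripper_width: 0.246
```

>>> {"fn": "move_arm", "kwargs": {
  "rows": [
    [1,[-0.0003,0.0025,0],0],
    [1,[-0.0003,0.0025,0],0]
  ]
}}

```text
time: 18.7
ee_pos: [0.5757, 0.0067, 0.0322]
tcp_rot: [0.998, 0.058, 0.001, 0.001]
ft_force: [2.4, -8.5, 0.2]
gripper_width: 0.246
```

```bash
python3 - <<'E'
from h import *
s=Cam("scene"); s.crop(300,205,110,60,7,"i_s.png")
F=[]
for i in range(3):
  imaging.camera("top"); st=sensors.read_state(); F.append(st["ft_force"])
print(np.round(F,1),st["time"],st["ee_pos"])
E
```

```text
[[ 2.2 -8.3  0.1]
 [ 3.  -9.3  0.4]
 [ 2.8 -8.6  0.3]] 18.9 [0.57566522 0.00661991 0.03216705]
```

View pics/i_s.png

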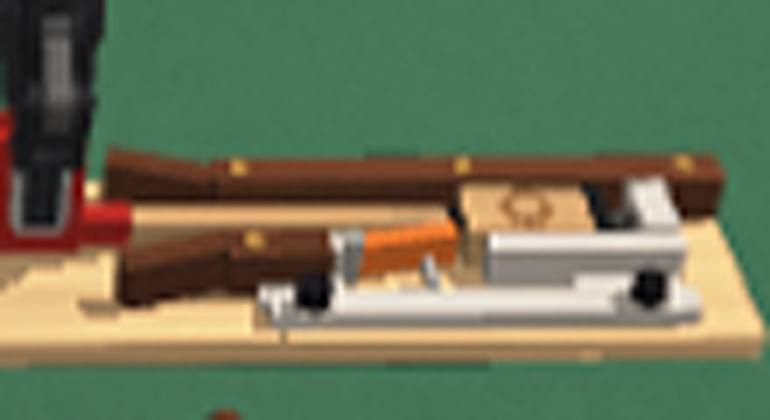

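The blank is on the spring stop: about 9 N, with force rising near 3 N per mm of travel. Pressing on to about 12 N.

>>> {"fn": "move_arm", "kwargs": {
  "rows": [
    [1,[-0.0002,0.0017,0],0],
    [1,[-0.0004,0.0035,0],0],
    [1,[-0.0004,0.0035,0],0]
  ]
}}

```text
time: 19.15
ee_pos: [0.5759, 0.0074, 0.0324]
tcp_rot: [0.998, 0.058, 0.001, 0.002]
ft_force: [3.2, -10.6, 0.7]
gripper_width: 0.244
```

```bash
python3 - <<'E'
from h import *
F=[]
for i in range(4):
  imaging.camera("top"); st=sensors.read_state(); F.append(st["ft_force"])
print(np.round(F,1),st["time"],st["ee_pos"])
E
```

```text
[[  3.7 -11.9   1.9]
 [  2.7 -11.8   1.2]
 [  3.  -11.    0.3]
 [  3.3 -11.4   0.2]] 19.35 [0.57583871 0.00739858 0.03235464]
```

Steady at about 11.8 N along the feed. I'll hold it there.

>>> {"fn": "move_arm", "kwargs": {
  "rows": [
    [1,[0,0.0004,0],0],
    [1,[0,0.0004,0],0],
    [1,[0,0.0004,0],0],
    [1,[0,0.0004,0],0],
    [1,[0,0.0004,0],0],
    [1,[0,0.0004,0],0],
    [1,[0,0.0004,0],0],
    [1,[0,0.0004,0],0],
    [1,[0,0.0004,0],0],
    [1,[0,0.0004,0],0]
  ]
}}

```text
time: 20.18
ee_pos: [0.5759, 0.0074, 0.0324]
tcp_rot: [0.998, 0.058, 0.001, 0.002]
ft_force: [2.7, -11.9, 0.6]
gripper_width: 0.247
```

```bash
python3 - <<'E'
from h import *
s=Cam("scene"); s.crop(300,205,110,60,7,"k_s.png"); t=Cam("top"); t.crop(140,170,140,75,5.6,"k_t.png")
st=sensors.read_state()
print({k:st[k] for k in("time","ee_pos","ft_force")})
E
```

```text
{'time': 20.2833, 'ee_pos': array([0.57583191, 0.00742525, 0.03237012]), 'ft_force': array([  3.24578647, -12.4769011 ,   0.62826132])}
```

View pics/k_s.png

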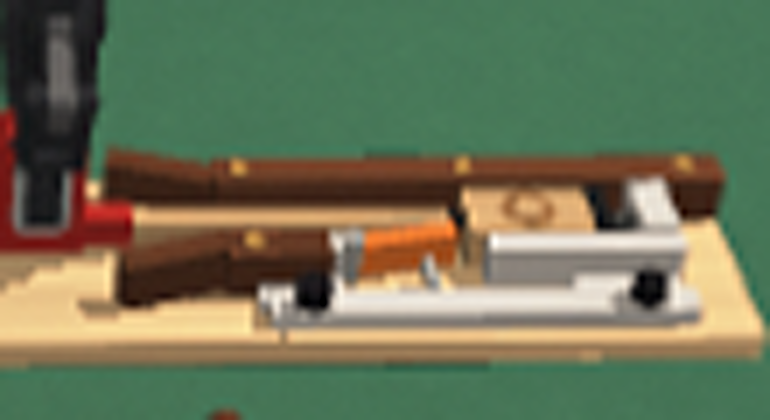

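View pics/k_t.png

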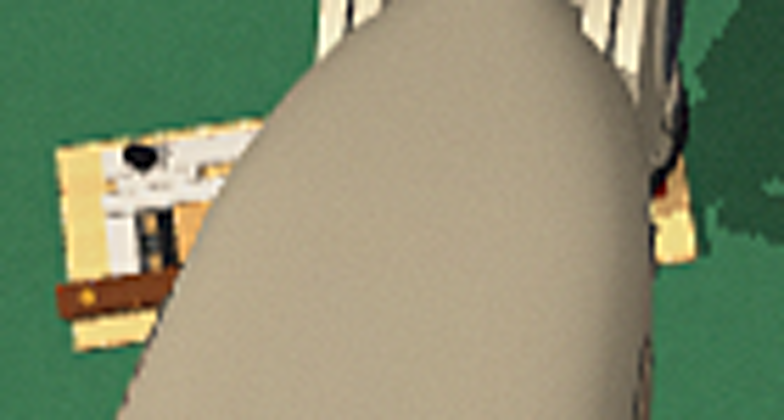

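The blank is home, the catch is shut behind it, and the stop is pressed in at about 12.5 N. Withdrawing straight back along the channel.

>>> {"fn": "move_arm", "kwargs": {
  "rows": [
    [1,[0.0006,-0.005,0],0],
    [1,[0.0012,-0.01,0],0],
    [1,[0.0018,-0.015,0],0],
    [1,[0.003,-0.025,0],0],
    [1,[0.0044,-0.0375,0],0],
    [1,[0.0062,-0.0525,0],0],
    [1,[0.0086,-0.0725,0],0],
    [1,[0.0115,-0.0975,0],0],
    [1,[0.0145,-0.1225,0],0],
    [1,[0.0175,-0.1475,0],0]
  ]
}}

```text
time: 21.12
ee_pos: [0.5817, -0.0508, 0.0317]
tcp_rot: [0.998, 0.059, -0.0, 0.0]
ft_force: [-0.4, -1.0, -1.4]
gripper_width: 0.245
```

```bash
python3 - <<'E'
from h import *
s=Cam("scene"); s.crop(230,180,180,90,4.4,"m_s.png")
st=sensors.read_state()
print({k:st[k] for k in("time","ee_pos","ft_force")})
E
```

```text
{'time': 21.1667, 'ee_pos': array([ 0.58208923, -0.0524757 ,  0.03166915]), 'ft_force': array([ 1.00455686, -1.18939368, -2.07140247])}
```

View pics/m_s.png

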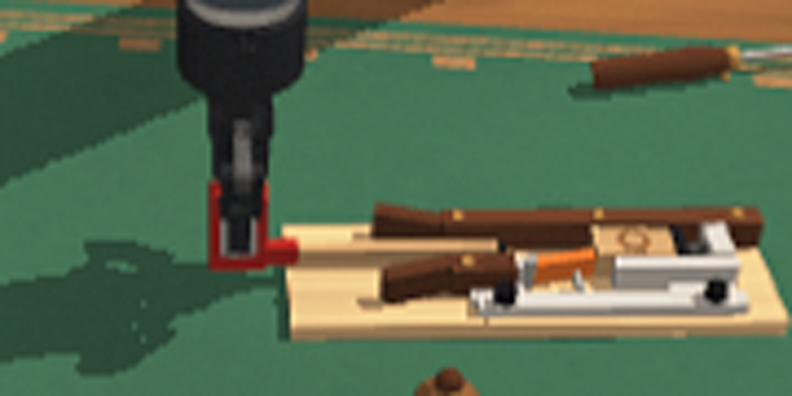

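The blank stays behind the shut catch. Continuing out, then to the set-down spot.

>>> {"fn": "move_arm", "kwargs": {
  "rows": [
    [1,[0.004,-0.035,0],0],
    [1,[0.0083,-0.07,0],0],
    [1,[0.013,-0.11,0],0],
    [1,[0.0178,-0.15,0],0],
    [1,[0.0225,-0.19,0],0],
    [1,[0.0272,-0.23,0],0],
    [1,[0.032,-0.27,0],0],
    [1,[0.0367,-0.31,0],0],
    [1,[0.0414,-0.35,0],0],
    [1,[0.0462,-0.39,0],0],
    [1,[0.0494,-0.417,0],0],
    [1,[0.0494,-0.417,0],0],
    [1,[0.0494,-0.417,0],0]
  ]
}}

```text
time: 22.25
ee_pos: [0.6012, -0.2169, 0.0314]
tcp_rot: [0.998, 0.058, -0.0, -0.0]
ft_force: [0.2, 1.3, -1.4]
gripper_width: 0.244
```

```bash
python3 - <<'E'
from h import *
s=Cam("scene"); s.crop(180,170,230,110,3.4,"n_s.png"); t=Cam("top"); t.crop(140,130,260,130,3,"n_t.png")
st=sensors.read_state()
print({k:st[k] for k in("time","ee_pos","ft_force")})
E
```

```text
{'time': 22.35, 'ee_pos': array([ 0.60114443, -0.21582969,  0.03156412]), 'ft_force': array([-0.0439919 ,  0.75272574, -1.22842481])}
```

View pics/n_s.png

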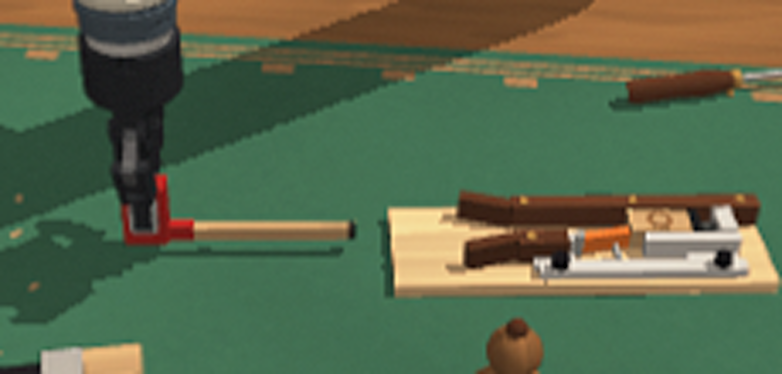

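View pics/n_t.png

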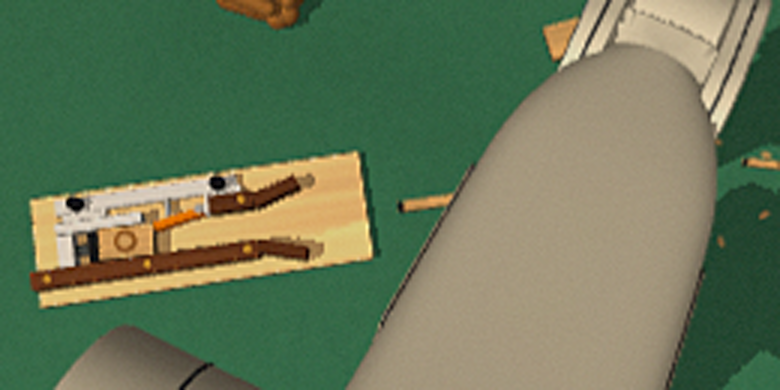

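The stick is clear of the board. I'll back off 12 mm more and lower it.

>>> {"fn": "move_arm", "kwargs": {
  "rows": [
    [1,[0.002,-0.015,0],0],
    [1,[0.0035,-0.03,0],0],
    [1,[0.0035,-0.03,-0.01],0],
    [1,[0.0035,-0.03,-0.02],0],
    [1,[0.0035,-0.03,-0.027],0],
    [1,[0.0035,-0.03,-0.032],0],
    [1,[0.0035,-0.03,-0.034],0],
    [1,[0.0035,-0.03,-0.034],0]
  ]
}}

```text
time: 23.02
ee_pos: [0.6026, -0.2282, 0.0177]
tcp_rot: [0.998, 0.059, -0.0, -0.0]
ft_force: [-0.8, 0.0, -1.1]
gripper_width: 0.24
```

>>> {"fn": "move_arm", "kwargs": {
  "rows": [
    [1,[0,0,-0.0015],0],
    [1,[0,0,-0.003],0],
    [1,[0,0,-0.003],0]
  ]
}}

```text
time: 23.27
ee_pos: [0.6028, -0.2283, 0.0169]
tcp_rot: [0.998, 0.059, 0.0, 0.0]
ft_force: [-0.3, -0.1, -0.7]
gripper_width: 0.245
```

>>> {"fn": "move_arm", "kwargs": {
  "rows": [
    [1,[0,0,-0.0015],0],
    [1,[0,0,-0.0015],0],
    [1,[0,0,-0.0015],0]
  ]
}}

```text
time: 23.52
ee_pos: [0.6028, -0.2284, 0.0168]
tcp_rot: [0.998, 0.059, 0.0, 0.0]
ft_force: [-1.7, 0.4, 3.9]
gripper_width: 0.246
```

```bash
python3 - <<'E'
from h import *
s=Cam("scene"); s.crop(170,160,130,100,5.5,"o_s.png")
st=sensors.read_state()
print({k:st[k] for k in("time","ee_pos","ft_force")})
E
```

```text
{'time': 23.5667, 'ee_pos': array([ 0.60279695, -0.22840509,  0.01679482]), 'ft_force': array([-2.53079326,  1.89834439,  5.23907376])}
```

View pics/o_s.png

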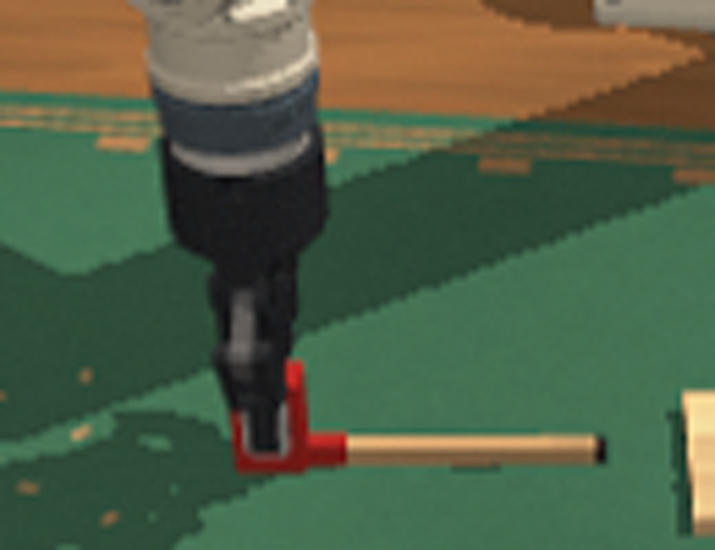

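The stick's sole is on the bench: Fz is about +5 N, no gap or shadow shows beneath it, and the nose is short of the board. Releasing and rising.

>>> {"fn": "move_arm", "kwargs": {
  "rows": [
    [0.3,[0,0,0],0],
    [0,[0,0,0],0],
    [-0.3,[0,0,0],0],
    [-0.6,[0,0,0],0],
    [-1,[0,0,0],0],
    [-1,[0,0,0],0],
    [-1,[0,0,0],0],
    [-1,[0,0,0],0],
    [-1,[0,0,0],0],
    [-1,[0,0,0],0],
    [-1,[0,0,0],0],
    [-1,[0,0,0],0]
  ]
}}

```text
time: 24.57
ee_pos: [0.6027, -0.2284, 0.0163]
tcp_rot: [0.998, 0.059, -0.0, 0.0]
ft_force: [-0.3, -0.3, -0.5]
gripper_width: 0.998
```

>>> {"fn": "move_arm", "kwargs": {
  "rows": [
    [-1,[0,0,0.05],0],
    [-1,[0,0,0.1],0],
    [-1,[0,0,0.2],0],
    [-1,[0,0,0.3],0],
    [-1,[0,0,0.4],0],
    [-1,[0,-0.1,0.45],0],
    [-1,[-0.05,-0.3,0.45],0],
    [-1,[-0.1,-0.5,0.45],0],
    [-1,[-0.2,-0.6,0.45],0],
    [-1,[-0.2,-0.7,0.45],0],
    [-1,[-0.2,-0.7,0.45],0],
    [-1,[-0.2,-0.7,0.45],0],
    [-1,[-0.2,-0.7,0.45],0]
  ]
}}

```text
time: 25.65
ee_pos: [0.5195, -0.5145, 0.195]
tcp_rot: [0.998, 0.056, -0.001, 0.0]
ft_force: [0.7, 0.0, -0.6]
gripper_width: 1.0
```

```bash
python3 - <<'E'
from h import *
t=Cam("top"); s=Cam("scene")
cv2.imwrite("pics/end_t.png",t.im[:,:,::-1]); s.crop(100,150,320,180,2.4,"end_s.png")
st=sensors.read_state()
print({k:st[k] for k in("time","ee_pos","ft_force","gripper_width")})
E
```

```text
{'time': 25.75, 'ee_pos': array([ 0.521234  , -0.51062116,  0.19518111]), 'ft_force': array([ 0.47820793,  0.70953755, -0.31897053]), 'gripper_width': 1.0052178880048328}
```

View pics/end_t.png

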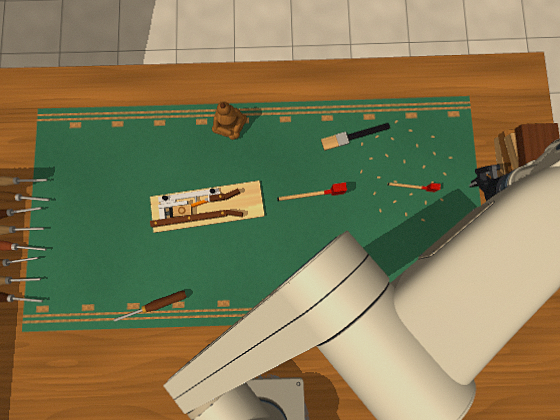

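View pics/end_s.png

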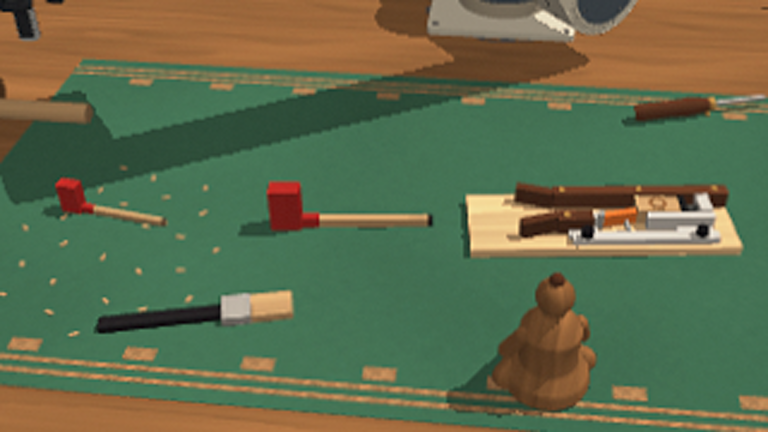

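The stick stands flat at top image (335,189), clear of the jig. The blank sits behind the shut catch, and the figure, gouge and brush haven't moved.

```bash
python3 - <<'E'
from h import *
t=Cam("top");t.crop(140,170,140,75,5.6,"fin.png"); print(sensors.read_state()["joint_vel"].round(3), robot.hand_in())
E
```

```text
the job is handed in; nothing more can be done
[ 0.039 -0.02  -0.017 -0.001  0.004  0.006] None
```

View pics/fin.png

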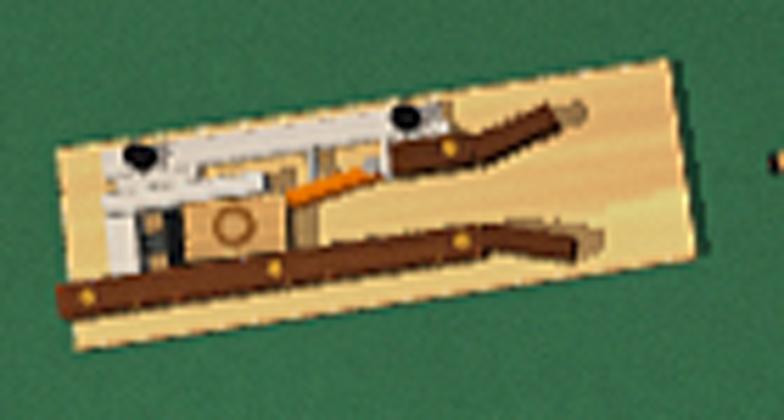

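The job is done and handed in at about 26 s of the 64 s allowed. I picked up the larger push stick by its red grip and fed the blank down the channel. The catch snapped shut behind it, and I held it on the spring stop at about 12 N for roughly a second. I then drew the stick out and set it down on its sole, clear of the jig.

- **Pushing force:** the highest reading was about 12.8 N along the feed. Force was only sampled at the end of each move and at picture times, so I have no continuous trace of the peak.
- **Last pictures:** the blank sits at the stop with the orange catch shut behind it, and the stick stands upright on the bench. The figure, gouge, brush and small stick look unmoved.
- **What I inferred:** the catch closed between two pictures. I placed the stop about 2.5 mm further on from the force rise, which fits your description but wasn't timed directly. No check failed.
- **At hand-in:** the gripper was open and well clear, and the arm was still settling very slightly (under 0.04 rad/s).

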